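# Shelve a dropper bottle and press its label holder behind the stand's lip

## Task

First stand the loose amber dropper bottle upright in the empty well of the blue reagent stand and let go of it. Then take the white label holder from the black dock and push it down behind the stand's front lip, into the empty label pocket in front of that bottle, until it is fully home against its spring, either way round. The program finishes while still holding it pressed home, because the spring pushes it up again if you let go; leave the neighbouring bottle in its place.

Things in the scene. Friction and masses are not known exactly. Their poses are not given: they have to be found in the camera images.
- bottle_mid (a point): centre (34 mm above its foot) of the loose dropper bottle: upright round amber glass bottle with black cap, 32 mm diameter at its foot and body, 68 mm tall, 60 g, standing on the bench beside the stand. Its own z axis runs up the bottle.
- dropper_bottle_1: the same loose dropper bottle; origin at the centre of its foot.
- label_grip (a point): centre of the grip tab of the label holder. The tab is 10 mm thick (holder x), 20 mm wide (holder y) and about 22 mm tall (holder z); below it hangs a plate 5 mm thick, 42 mm wide, 44 mm tall. The foot of the plate is 54.5 mm below this point. Grip the tab across its 10 mm thickness (x) or its 20 mm width (y).
- label_holder: the white plastic label holder (66 mm tall, 30 g, red stripe, same on both faces); origin at the centre of the plate's foot, x through the thickness, y along the width, z up. At the start it stands upright in the slot of the dock, its tab on top.
- label_dock: black fixed block 36 x 64 x 22 mm with an open-topped slot 7.4 mm wide (x) and 46 mm long (y), floor 8 mm above the bench; origin at the centre of its underside; it may stand on either side of the stand, turned.
- reagent_stand: blue fixed stand, 30 mm tall, x -47 to +55, y -85 to +85 mm about its origin on the bench; two wells, and label pockets along its -x face, towards the robot. The left (+y) well and pocket hold the neighbour bottle and a fixed label holder, green stripe, fully home; the right (-y) well and pocket are empty.
- well (a point): centre of the floor of the empty well, 18 mm above the bench: a round bore 36 mm in diameter, 12 mm deep, mouth flush with the stand's top at 30 mm above the bench. Keep fingertips above 30 mm: grip the bottle at its middle or higher.
- slot_home (a point): where the holder's origin (foot centre) lies when fully home, 6 mm above the bench; axes as the stand's. Pocket 8 mm wide (x), 48 mm long (y); front lip 20 mm high, its lead-in flared forward (-x) to 26 mm height, 10 mm in front of this point; behind, the stand's upright face, 30 mm high. Holder x must line up with stand x. Bottle in the well: 43 mm behind.
- ejector (a joint): orange spring bar in the pocket, pressed down by the holder's foot: 0 = up (bar top 14 mm above the bench), 0.008 = holder fully home on solid stops. The spring resists with 2 N at first and 6 N when home.
- neighbour_mid (a point): centre of the neighbouring dropper bottle (like the loose one) that stands in the left well, 96 mm from the empty one; leave it.

How it is judged (in metres and radians):
On the way, in this order (a step that is already met when the one before it is completed fails the run):
1. the loose bottle stands in the empty well, let go (horizontal distance between bottle_mid and well below 0.006 m and height (world z) of bottle_mid between 0.048 and 0.0555 m and angle between bottle_mid's own z axis and vertical below 0.12 rad and contact force between the fingers and dropper_bottle_1 below 0.1 N and linear speed of dropper_bottle_1 below 0.02 m/s), for 0.3 s.
2. the label holder's foot is behind the lip, in the pocket (x of label_holder in the frame of slot_home between -0.0035 and 0.0035 m and y of label_holder in the frame of slot_home between -0.0045 and 0.0045 m and angle between label_grip's own z axis and vertical below 0.12 rad and angle between the x axis of label_holder and the x axis of reagent_stand, either way round below 0.12 rad and z of label_holder in the frame of slot_home below 0.012 m), for 0.05 s.
At the end, for the whole second after the job is handed in: Fingers hold the label holder (over 3 N) within 2 mm of fully home, spring bar down over 6 mm, within 3.5 mm across and 4.5 mm along the pocket, upright and square to 0.12 rad, at rest; bottle untouched in the well, within 6 mm of its centre, seated to 3.5 mm, upright to 0.12 rad (horizontal distance between bottle_mid and well below 0.006 m and height (world z) of bottle_mid between 0.048 and 0.0555 m and angle between each of bottle_mid, label_grip's own z axis and vertical below 0.12 rad and contact force between the fingers and dropper_bottle_1 below 0.1 N and x of label_holder in the frame of slot_home between -0.0035 and 0.0035 m and y of label_holder in the frame of slot_home between -0.0045 and 0.0045 m and angle between the x axis of label_holder and the x axis of reagent_stand, either way round below 0.12 rad and z of label_holder in the frame of slot_home below 0.002 m and value of joint ejector above 0.006 m and contact force between the fingers and label_holder above 3 N and linear speed of label_holder below 0.01 m/s); the arm keeps its last pose, push and grip.
It fails at once if the neighbouring bottle is displaced by over 15 mm or tipped (distance of neighbour_mid from where it was at the start of the episode above 0.015 m or angle between neighbour_mid's own z axis and vertical above 0.3 rad).
It also fails if it takes over 53 s, if anything falls off the work surface, if the arm or the gripper's body presses on something with over 40 N, if the wrist force passes 120 N, or if a joint passes its speed limit or range.

## Robot

A 6-joint arm with a two-finger parallel gripper is mounted at the origin on a cart in front of the work surface, level with it; the furniture and walls round the work are solid. World frame = base frame: x ahead of the robot, y to its left, z up, the work surface at z = 0. Lengths are in m, angles in degrees, forces in N, time in s.
With the tool pointing down it reaches from about 0.3 to 0.75 m from the base axis. Payload 8.5 kg.
Tool frame: the origin (TCP) lies between the finger pads; the fingertips stand env.finger_overhang ahead of it and the grasp point (between the pads) lies 2 mm behind it (env.finger_overhang is the distance from the TCP to the fingertips, in m); z points along the fingers, y is the line along which they close (so a half turn about z gives the same grasp; the last joint's range is limited). The gripper opens to 85 mm and grips with 20 to 120 N. Pads are 22 mm wide; open, the fingers measure 114 mm over their backs; the gripper's body (76 mm by 85 mm) begins 54 mm behind the grasp point. The pads swing forward as they close: fully open they stand 13 mm farther back than shut.
Start: joints at [61.518, 21.807, 74.336, -0, 83.858, -12.336], TCP at [0.153, 0.528, 0.248] pointing down, gripper open.
Joint ranges: [-178.18, 178.18], [-50.72, 133.34], [12.68, 142.11], [-81.47, 261.47], [9.98, 163.14], [-165.26, 165.26]. Speed limits (degrees/s): [136.94, 136.94, 180, 180, 180, 180].

## Interface

Orientations are given as a 3x3 rotation matrix whose columns are the frame's x, y, z axes.
In Python, from rig import env gives the robot as it stands. The module is installed in compiled form; this text tells all that it offers.
- The arm moves only by the tool jog_arm, never from a script. Its arguments are lists of equal length, an entry for each row: "hand": the finger opening in m, from 0 to 0.0854; "travel": the shift along the world's x, y, z in m, a list of three; "yaw": the turn about the world's z in rad. A call has exactly 5 rows; each row shifts and turns the commanded pose from where the row before left it; what a row does not reach is not made up. A row lasts 1/8 s, in which the tool goes at most 62.5 mm and 10.7 degrees, less where a joint would pass 70% of its speed; a pose out of reach is approached as far as the arm can. A call is refused whole if a number of a shift passes 0.0625 or a number of a turn 0.188, either way. A call with a gripper value outside its range is refused whole. The fingers move at their own pace and stop on an object; "grip_force" is the grip in N (left out, the last holds). Time passes only in rows, so rows that do not move let the fingers close, or fill a call up. It gives the time, the measured TCP pose, the force, the opening and the grip force at its end, in the units of the state.
- env.observe(): the state, without advancing time (a new reading comes with each control period).
- env.get_image(name): name is "scene" or "top" or "wrist"; returns the picture (420x560x3 uint8, red, green, blue); there is no depth.
- env.calibration(name): a dict with "fx", "fy", "cx", "cy" (pixels), "position" and "rotation" of the camera in the world; the wrist camera has in their place "hand_eye" (4x4, takes a point from camera to tool coordinates, whose origin is the TCP and whose axes are the flange's). Camera axes: x right, y down, z forward; pixel columns grow to the right and rows downward; lengths in m; the calibration is good to about 2 mm. A picture is of the moment at which its call begins: read the wrist's pose just before it. calibration takes no time and is no camera call.
- env.close_job(): hands the job in; it is judged then, once.
The state is a dict: "time_s": time; "q": joint angles; "qvel": joint speeds; "joint_efforts": joint torques, N m; "position": TCP position; "tool_rot": TCP orientation; "ft_force": force on the tool from outside, world axes, zero at the start; "wrist_torque": the same for the moment, N m; "grip_width": finger opening in m; "gripper_force": force on a finger pad.
Only numpy, scipy, OpenCV 4.12 (cv2) and the standard library are available. Lean on these libraries where they do the work, as an engineer would, in place of code of your own. Each camera call takes 0.05 s, during which the arm holds its last target. There are 200 camera calls.

## Working session

There is one attempt and no reset: what is moved stays moved. The work goes in short steps, Python scripts to look and compute and a tool call to move; the robot and the scene stay as the last step left them, time stands still between calls to the robot, and variables do not carry over. Pictures are saved under pics/ and viewed, at most 10 in all, crops included, and the job is handed in when it is done.

Besides the shell and the picture viewer there is one more tool, called as name(argument=value, ...) on one line, values as JSON. jog_arm: Moves the arm, as the interface text tells. Its arguments: {"type":"object","properties":{"hand":{"type":"array"},"travel":{"type":"array"},"yaw":{"type":"array"},"grip_force":{"type":"number"}},"required":["hand","travel","yaw"]}

```bash
mkdir -p pics; python3 - <<'E'
from rig import env
import cv2,json,numpy as np
s=env.observe();print(s['time_s'],s['position'],s['tool_rot'],s['grip_width'],env.finger_overhang)
for n in ['scene','top']:
    im=env.get_image(n);cv2.imwrite(f'pics/{n}0.png',im[:,:,::-1]);print(n,env.calibration(n))
print(env.calibration('wrist'))
E
```

```text
0.0 [0.15280156 0.52804893 0.24771148] [[-9.60572491e-01  2.78028801e-01 -6.88767808e-04]
 [ 2.78029500e-01  9.60571621e-01 -1.32618468e-03]
 [ 2.92893272e-04 -1.46539429e-03 -9.99998883e-01]] 0.08545307412500272 0.017
scene {'fx': 472.1401567041871, 'fy': 472.1401567041871, 'cx': 284.3401331387063, 'cy': 209.90628672639278, 'position': array([1.54473585, 0.18402626, 0.67079577]), 'rotation': array([[-1.70149451e-01,  4.97223359e-01, -8.50774997e-01],
       [ 9.85418228e-01,  8.61009528e-02, -1.46756741e-01],
       [ 2.81658184e-04, -8.63339769e-01, -5.04622991e-01]])}
top {'fx': 393.0722352429474, 'fy': 393.0722352429474, 'cx': 276.8895380659227, 'cy': 210.88188194916427, 'position': array([0.46684289, 0.02061701, 0.91484792]), 'rotation': array([[-0.00270766, -0.99436674,  0.10595965],
       [-0.99997479,  0.0019968 , -0.00681426],
       [ 0.0065643 , -0.10597543, -0.99434708]])}
{'fx': 343.90738325845825, 'fy': 343.90738325845825, 'cx': 281.4826227658331, 'cy': 210.9949613508668, 'hand_eye': array([[ 1.25553405e-04, -9.46800003e-01, -3.21822526e-01,
         8.22193471e-02],
       [ 9.99999819e-01, -7.05323841e-05,  5.97638226e-04,
         1.78380932e-03],
       [-5.88542784e-04, -3.21822543e-01,  9.46799823e-01,
        -1.25446219e-01],
       [ 0.00000000e+00,  0.00000000e+00,  0.00000000e+00,
         1.00000000e+00]])}
```

View pics/top0.png

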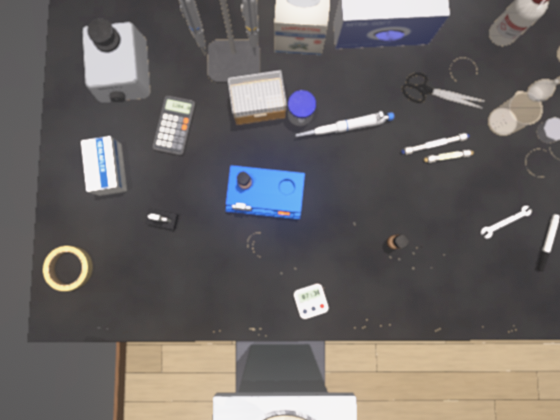

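View pics/scene0.png

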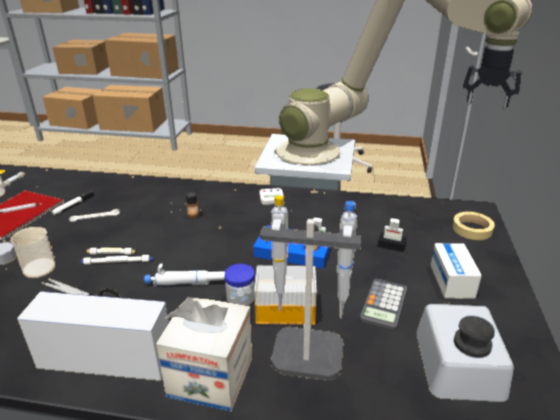

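The top view shows the stand at about (265,192), with the empty well at (287,187), the loose bottle at (397,242) and the dock with the holder at (162,220). In the scene view the bottle is at (192,206) and the dock at (393,235). I'll enlarge both views.

```bash
cat > h.py <<'E'
import numpy as np,cv2
from rig import env
from scipy.spatial.transform import Rotation as R
def cam(n,s=None):
    c=env.calibration(n)
    if n=='wrist':
        H=c['hand_eye'];Rt=np.array(s['tool_rot']);return c,np.array(s['position'])+Rt@H[:3,3],Rt@H[:3,:3]
    return c,np.array(c['position']),np.array(c['rotation'])
def ray(cm,uv):
    c,p,r=cm;return p,r@np.array([(uv[0]-c['cx'])/c['fx'],(uv[1]-c['cy'])/c['fy'],1])
def atz(cm,uv,z):
    p,d=ray(cm,uv);return p+d*(z-p[2])/d[2]
def proj(cm,X):
    c,p,r=cm;q=r.T@(np.array(X)-p);return np.array([c['fx']*q[0]/q[2]+c['cx'],c['fy']*q[1]/q[2]+c['cy']])
def tri(*pairs):
    A=np.zeros((3,3));b=np.zeros(3)
    for cm,uv in pairs:
        p,d=ray(cm,uv);d=d/np.linalg.norm(d);M=np.eye(3)-np.outer(d,d);A+=M;b+=M@p
    return np.linalg.solve(A,b)
def crop(im,u,v,w,h,k): return cv2.resize(im[v:v+h,u:u+w],None,fx=k,fy=k,interpolation=cv2.INTER_CUBIC)
E
python3 - <<'E'
import cv2,numpy as np
from h import *
t=cv2.imread('pics/top0.png');s=cv2.imread('pics/scene0.png')
M=np.zeros((600,800,3),np.uint8)
def put(im,u,v,w,h,k,x,y): c=crop(im,u,v,w,h,k);M[y:y+c.shape[0],x:x+c.shape[1]]=c
put(t,220,160,90,65,5,0,0)       # stand
put(t,142,205,40,30,8,460,0)     # dock
put(t,380,228,35,30,8,460,260)   # bottle
put(s,250,215,85,55,5,0,340)     # stand scene
put(s,375,215,36,36,5,430,510-0) if 0 else None
cv2.imwrite('pics/m1.png',M)
c=cam('top')
for uv,z in [((397,242),.03),((162,220),.02),((287,187),.03),((243,181),.09),((228,167),.03),((304,172),.03),((301,217),.02)]: print(uv,atz(c,uv,z).round(3))
cs=cam('scene');print('bottle tri',tri((c,(397,242)),(cs,(192,206))))
E
```

```text
Traceback (most recent call last):
ValueError: could not broadcast input array from shape (275,425,3) into shape (260,425,3)
```

```bash
python3 - <<'E'
from h import *
c=cam('top')
for uv,z in [((397,242),.03),((162,220),.02),((287,187),.03),((243,181),.09),((228,167),.03),((304,172),.03),((301,217),.02)]: print(uv,atz(c,uv,z).round(3))
cs=cam('scene');print('bottle tri',tri((c,(397,242)),(cs,(192,206))))
s=env.observe();cw=cam('wrist',s);print('view ctr',atz(cw,(280,210),0),cw[1],s['position'])
E
```

```text
(397, 242) [ 0.49  -0.255  0.03 ]
(162, 220) [0.542 0.276 0.02 ]
(287, 187) [ 0.616 -0.009  0.03 ]
(243, 181) [0.619 0.087 0.09 ]
(228, 167) [0.662 0.126 0.03 ]
(304, 172) [ 0.651 -0.048  0.03 ]
(301, 217) [ 0.548 -0.041  0.02 ]
bottle tri [ 0.48992497 -0.2537375   0.03221422]
view ctr [0.19448752 0.51602511 0.        ] [0.07442512 0.55280293 0.37325074] [0.15282772 0.52808012 0.24778452]
```

jog_arm(hand=[0.085,0.085,0.085,0.085,0.085], travel=[[0.042,-0.032,0],[0.042,-0.032,0],[0.042,-0.032,0],[0.042,-0.032,0],[0.042,-0.032,0]], yaw=[0.04,0.04,0.04,0.04,0.04])

```text
time_s: 0.72
position: [0.364, 0.367, 0.2481]
tool_rot: [[-0.997, 0.08, -0.0], [0.08, 0.997, -0.0], [0.0, -0.0, -1.0]]
ft_force: [0.5, 0.6, -0.6]
grip_width: 0.0849
gripper_force: 0.0
```

jog_arm(hand=[0.085,0.085,0.085,0.085,0.085], travel=[[0.042,-0.032,0],[0.042,-0.032,0],[0.042,-0.032,0],[0,0,0],[0,0,0]], yaw=[0.04,0,0,0,0])

```text
time_s: 1.35
position: [0.4885, 0.2724, 0.248]
tool_rot: [[-0.999, 0.042, -0.001], [0.042, 0.999, -0.0], [0.001, -0.0, -1.0]]
ft_force: [-0.4, 1.1, -0.6]
grip_width: 0.0851
gripper_force: 0.0
```

```bash
cat > snap.py <<'E'
import sys,pickle
from h import *
s=env.observe();im=env.get_image('wrist');n=sys.argv[1]
cv2.imwrite(f'pics/{n}.png',im[:,:,::-1]);pickle.dump(s,open(f'{n}.pkl','wb'))
print(s['time_s'],s['position'].round(4),np.degrees(np.arctan2(s['tool_rot'][1,0],s['tool_rot'][0,0])),s['tool_rot'][:,2])
E
python3 snap.py w1
```

```text
1.35 [0.4885 0.2724 0.248 ] 177.59471008493898 [-1.13055327e-03 -7.27888537e-05 -9.99999358e-01]
```

jog_arm(hand=[0.085,0.085,0.085,0.085,0.085], travel=[[0.015,-0.06,0],[0.015,-0.06,0],[0.015,-0.06,0],[0.015,-0.06,0],[0.01,-0.035,0]], yaw=[0,0,0,0,0])

```text
time_s: 2.02
position: [0.5589, -0.004, 0.2485]
tool_rot: [[-0.999, 0.042, 0.0], [0.042, 0.999, -0.0], [-0.0, -0.0, -1.0]]
ft_force: [0.5, 1.0, -0.4]
grip_width: 0.0849
gripper_force: 0.0
```

jog_arm(hand=[0.085,0.085,0.085,0.085,0.085], travel=[[0,0,0],[0,0,0],[0,0,0],[0,0,0],[0,0,0]], yaw=[0,0,0,0,0])

```text
time_s: 2.65
position: [0.5589, -0.0022, 0.2484]
tool_rot: [[-0.999, 0.041, 0.0], [0.041, 0.999, -0.0], [-0.0, -0.0, -1.0]]
ft_force: [-0.6, 0.3, -0.4]
grip_width: 0.0852
gripper_force: 0.0
```

```bash
python3 snap.py w2; python3 -c "
import cv2,numpy as np
a=cv2.imread('pics/w1.png');b=cv2.imread('pics/w2.png')
cv2.imwrite('pics/m2.png',np.vstack([cv2.resize(a,(400,300)),cv2.resize(b,(400,300))]))"
```

```text
2.65 [ 0.5589 -0.0022  0.2484] 177.64906542707325 [ 9.91518297e-05 -1.94332774e-05 -9.99999995e-01]
```

View pics/m2.png

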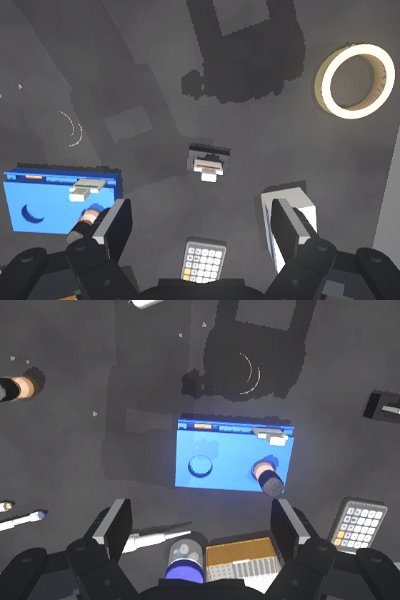

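The upper half (w1) shows the dock with the holder near full-image (292,235). The lower half (w2) shows the stand, empty well at about (280,233), with the orange ejector at its top left. Next I'll go to the bottle and look.

jog_arm(hand=[0.085,0.085,0.085,0.085,0.085], travel=[[-0.024,-0.05,-0.01],[-0.024,-0.05,-0.01],[-0.024,-0.05,-0.01],[-0.024,-0.05,-0.01],[-0.024,-0.05,-0.01]], yaw=[0,0,0,0,0])

```text
time_s: 3.32
position: [0.4381, -0.2542, 0.1982]
tool_rot: [[-0.999, 0.042, 0.0], [0.042, 0.999, -0.0], [-0.0, -0.0, -1.0]]
ft_force: [1.1, -0.7, -0.5]
grip_width: 0.0847
gripper_force: 0.0
```

jog_arm(hand=[0.085,0.085,0.085,0.085,0.085], travel=[[0,0,0],[0,0,0],[0,0,0],[0,0,0],[0,0,0]], yaw=[0,0,0,0,0])

```text
time_s: 3.95
position: [0.4392, -0.2522, 0.1984]
tool_rot: [[-0.999, 0.041, 0.0], [0.041, 0.999, -0.0], [-0.0, -0.0, -1.0]]
ft_force: [0.3, -0.3, -0.2]
grip_width: 0.0852
gripper_force: 0.0
```

```bash
python3 snap.py w3; python3 -c "
import pickle
from h import *
a=cv2.imread('pics/w2.png');b=cv2.imread('pics/w3.png')
cv2.imwrite('pics/m3.png',np.hstack([crop(a,232,150,200,150,3)[:,:480],crop(b,180,120,160,300,2)]) if 0 else np.vstack([crop(a,230,155,200,100,4),cv2.copyMakeBorder(cv2.resize(b[:,100:460],(260,200)) if 0 else crop(b,180,130,220,100,2),0,0,0,360,0)]))
cb=cam('wrist',pickle.load(open('w3.pkl','rb')))
print(proj(cb,[.49,-.254,0]),proj(cb,[.49,-.254,.068]))
"
```

```text
3.95 [ 0.4392 -0.2522  0.1984] 177.66550943863632 [ 1.12538020e-04 -1.46403444e-04 -9.99999983e-01]
[280.01191819 231.93904108] [279.72927476 263.10382182]
```

View pics/m3.png

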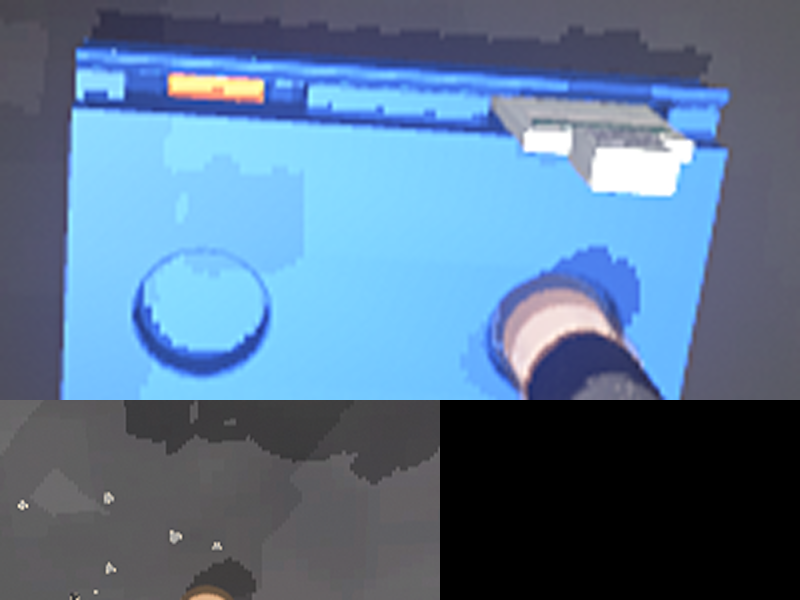

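The enlarged w2 shows the well rim centred at full-image (280.5,232.7), and the stand's top front edge running from (248.3,181.8) to (412,192). The bottle in w3 lies below that crop, so I'll look again and add the dock.

```bash
python3 -c "
import pickle
from h import *
a=cv2.imread('pics/w1.png');b=cv2.imread('pics/w3.png')
cv2.imwrite('pics/m4.png',np.hstack([crop(a,252,195,80,70,5),crop(b,240,210,80,70,5)]))
c=cam('wrist',pickle.load(open('w2.pkl','rb')))
ct=cam('top')
w=atz(c,(280.5,232.75),.03);print('well',w,'top cam',atz(ct,(287,187),.03))
e1,e2=atz(c,(248.25,181.75),.03),atz(c,(412,192),.03);print(e1,e2,np.linalg.norm(e1-e2));d=e2-e1;print('stand yaw deg',np.degrees(np.arctan2(-d[0],d[1])))
"
```

```text
well [ 0.61877871 -0.00393305  0.03      ] top cam [ 0.61582386 -0.00863777  0.03      ]
[ 0.56096347 -0.03463927  0.03      ] [0.57882432 0.13420398 0.03      ] 0.1697853156509188
stand yaw deg -6.0384986273631664
```

View pics/m4.png

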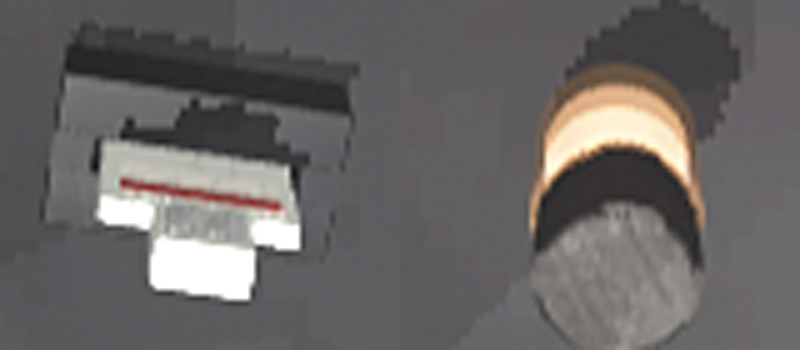

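```bash
python3 -c "
import pickle
from h import *
c=cam('wrist',pickle.load(open('w2.pkl','rb')))
y=np.radians(-6.04);Rs=np.array([[np.cos(y),-np.sin(y)],[np.sin(y),np.cos(y)]])
w=atz(c,(280.5,232.75),.03)[:2]
def f(n,u,v,z):
    p=atz(c,(230+u/4,155+v/4),z);print(n,p.round(4),'rel well in stand axes mm',(Rs.T@(p[:2]-w)*1000).round(1))
for u,v in [(168,73),(265,78),(168,98),(265,103)]: f('orange',u,v,.014)
for z in (.02,.026): f('lip',78,50,z);f('lip',728,92,z)
f('face',73,107,.03);f('faceR',728,148,.03)
for u,v in [(592,150),(690,150),(682,192),(594,188)]: f('tab',u,v,.072)
f('shoulder',525,130,.05);f('shoulderR',693,143,.05)
f('well top',202,248,.03);f('well bot',202,376,.03);f('wl',134,311,.03);f('wr',270,311,.03)
s=pickle.load(open('w3.pkl','rb'));c3=cam('wrist',s)
for z in (.068,):
  for u,v in [(530,270),(702,270),(616,345),(616,200)]: print('cap',atz(c3,(240+(u-400)/5,210+v/5),z).round(4))
for u,v in [(530,220),(704,220),(617,65)]: print('foot',atz(c3,(240+(u-400)/5,210+v/5),.0).round(4))
c1=cam('wrist',pickle.load(open('w1.pkl','rb')))
def g(n,u,v,z): print(n,atz(c1,(252+u/5,195+v/5),z).round(4))
for u,v in [(150,238),(256,250),(250,300),(150,288)]: g('tabtop',u,v,.074)
g('shL',98,222,.052);g('shR',299,248,.052);g('dock FL',65,75,.022);g('dock FR',350,113,.022);g('dock BL',45,220,.022);g('dock BR',330,258,.022)
"
```

```text
orange [ 0.5566 -0.0104  0.014 ] rel well in stand axes mm [-61.1 -13. ]
orange [0.559  0.0154 0.014 ] rel well in stand axes mm [-61.4  12.9]
orange [ 0.5634 -0.0108  0.014 ] rel well in stand axes mm [-54.3 -12.6]
orange [0.5659 0.0152 0.014 ] rel well in stand axes mm [-54.6  13.4]
lip [ 0.5482 -0.0333  0.02  ] rel well in stand axes mm [-67.  -36.7]
lip [0.5664 0.1368 0.02  ] rel well in stand axes mm [-66.9 134.4]
lip [ 0.547  -0.0327  0.026 ] rel well in stand axes mm [-68.3 -36.2]
lip [0.5649 0.1345 0.026 ] rel well in stand axes mm [-68.1 132. ]
face [ 0.561  -0.0346  0.03  ] rel well in stand axes mm [-54.3 -36.6]
faceR [0.5788 0.1342 0.03  ] rel well in stand axes mm [-54.3 133.2]
tab [0.5656 0.0872 0.072 ] rel well in stand axes mm [-62.5  85.1]
tab [0.5665 0.1095 0.072 ] rel well in stand axes mm [-63.9 107.3]
tab [0.5765 0.1084 0.072 ] rel well in stand axes mm [-53.9 107.3]
tab [0.5747 0.0881 0.072 ] rel well in stand axes mm [-53.5  86.9]
shoulder [0.5663 0.0769 0.05  ] rel well in stand axes mm [-60.7  74.8]
shoulderR [0.5713 0.1179 0.05  ] rel well in stand axes mm [-60.  116.2]
well top [ 0.6007 -0.0032  0.03  ] rel well in stand axes mm [-18.   -1.1]
well bot [ 0.638  -0.0047  0.03  ] rel well in stand axes mm [19.2  1.2]
wl [ 0.618  -0.0223  0.03  ] rel well in stand axes mm [  1.2 -18.3]
wr [0.6195 0.0144 0.03  ] rel well in stand axes mm [-1.2 18.3]
cap [ 0.4904 -0.2654  0.068 ]
cap [ 0.4915 -0.2369  0.068 ]
cap [ 0.505  -0.2517  0.068 ]
cap [ 0.4782 -0.2507  0.068 ]
foot [ 0.5141 -0.2696  0.    ]
foot [ 0.5156 -0.2335  0.    ]
foot [ 0.4804 -0.2502  0.    ]
tabtop [0.54   0.2725 0.074 ]
tabtop [0.5434 0.2925 0.074 ]
tabtop [0.5538 0.2911 0.074 ]
tabtop [0.5505 0.272  0.074 ]
shL [0.5458 0.2617 0.052 ]
shR [0.5533 0.3024 0.052 ]
dock FL [0.5241 0.2549 0.022 ]
dock FR [0.5354 0.3163 0.022 ]
dock BL [0.5578 0.2485 0.022 ]
dock BR [0.5697 0.3117 0.022 ]
```

Positions so far:
- **Loose bottle:** about (0.4915,-0.251).
- **Well:** (0.6188,-0.004).
- **Stand yaw:** -6.0°.
- **Slot:** 58 mm in front of the well, confirmed by the ejector bar and the neighbour's tab.

I'll descend on the bottle next.

jog_arm(hand=[0.085,0.085,0.085,0.085,0.085], travel=[[0.0525,0.001,-0.02],[0,0,-0.045],[0,0,-0.045],[0,0,-0.0355],[0,0,-0.017]], yaw=[-0.03,-0.034,0,0,0])

```text
time_s: 4.62
position: [0.491, -0.2511, 0.0339]
tool_rot: [[-0.994, 0.105, -0.002], [0.105, 0.994, 0.002], [0.002, 0.001, -1.0]]
ft_force: [-0.5, -0.4, -0.5]
grip_width: 0.0851
gripper_force: 0.0
```

jog_arm(hand=[0.06,0.04,0.02,0.02,0.02], travel=[[0,0,0],[0,0,0],[0,0,0],[0,0,0],[0,0,0]], yaw=[0,0,0,0,0], grip_force=40)

```text
time_s: 5.25
position: [0.4919, -0.2521, 0.037]
tool_rot: [[-0.994, 0.106, 0.002], [0.106, 0.994, -0.001], [-0.002, -0.001, -1.0]]
ft_force: [-2.0, -0.2, 6.3]
grip_width: 0.0304
gripper_force: 39.7
```

jog_arm(hand=[0.02,0.02,0.02,0.02,0.02], travel=[[0,0,0],[0,0,0],[0,0,0.01],[0,0,0.025],[0,0,0.03]], yaw=[0,0,0,0,0])

```text
time_s: 5.88
position: [0.4912, -0.2515, 0.1018]
tool_rot: [[-0.994, 0.106, -0.001], [0.106, 0.994, 0.0], [0.001, 0.0, -1.0]]
ft_force: [0.1, -0.4, -0.2]
grip_width: 0.0302
gripper_force: 39.7
```

jog_arm(hand=[0.02,0.02,0.02,0.02,0.02], travel=[[0.0255,0.0495,0],[0.0255,0.0495,0],[0.0255,0.0495,0],[0.0255,0.0495,0],[0.0255,0.0495,0]], yaw=[0,0,0,0,0])

```text
time_s: 6.5
position: [0.6196, -0.0025, 0.1015]
tool_rot: [[-0.994, 0.106, 0.0], [0.106, 0.994, -0.0], [-0.001, -0.0, -1.0]]
ft_force: [0.7, -0.5, -0.4]
grip_width: 0.0302
gripper_force: 39.7
```

jog_arm(hand=[0.02,0.02,0.02,0.02,0.02], travel=[[0,0,0],[0,0,0],[0,0,0],[0,0,0],[0,0,0]], yaw=[0,0,0,0,0])

```text
time_s: 7.12
position: [0.6188, -0.0048, 0.1009]
tool_rot: [[-0.994, 0.107, 0.0], [0.107, 0.994, -0.0], [-0.0, -0.0, -1.0]]
ft_force: [-0.4, -0.4, -0.8]
grip_width: 0.0298
gripper_force: 39.8
```

```bash
python3 snap.py w4; python3 -c "
import pickle
from h import *
a=cv2.imread('pics/w4.png');c=cam('wrist',pickle.load(open('w4.pkl','rb')))
cv2.imwrite('pics/m5.png',crop(a,180,220,200,150,4))
for z in (.134,.066): print(z,proj(c,[.6188,-.0039,z]))
print(proj(c,[.6188,-.0039,.03]))
"
```

```text
7.125 [ 0.6188 -0.0048  0.1009] 173.88321744093878 [ 5.00218121e-05 -1.15136595e-05 -9.99999999e-01]
0.134 [279.20639599 355.14920316]
0.066 [279.93682284 260.80279488]
[280.1441395  234.02450353]
```

View pics/m5.png

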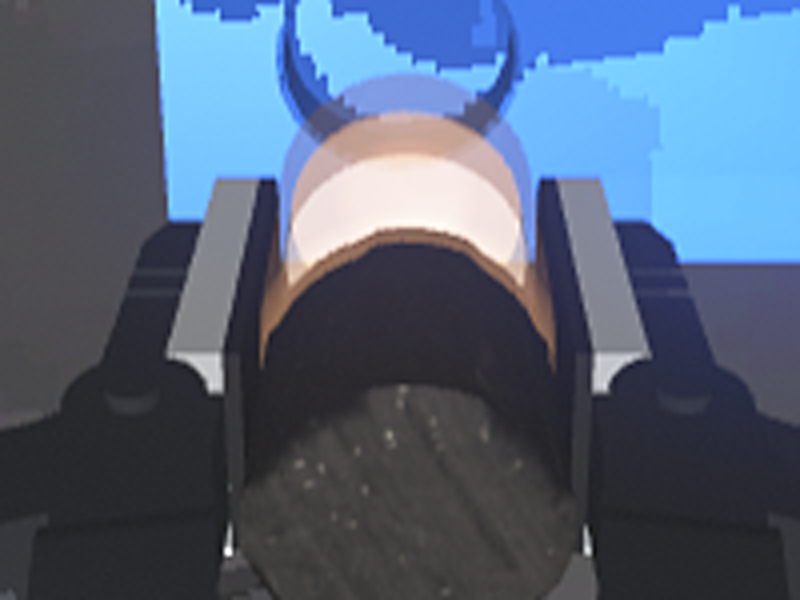

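The picture shows the gripped bottle, upright. Its cap's front edge is at about full-image (282,316), its sides at columns 241 and 323.5, and the front of the glass foot at (282,239).

```bash
python3 -c "
import pickle
from h import *
c=cam('wrist',pickle.load(open('w4.pkl','rb')))
def g(n,u,v,z): print(n,atz(c,(180+u/4,220+v/4),z).round(4))
g('capfront',405,383,.1325);g('capL',244,500,.1325);g('capR',574,500,.1325)
g('footfront',408,75,.0645);g('footL',282,190,.0645);g('footR',532,190,.0645);g('amber front',410,112,.0645);g('wellL',279,50,.03);g('wellR',517,50,.03)
"
```

```text
capfront [ 0.6047 -0.0017  0.1325]
capL [ 0.6146 -0.0162  0.1325]
capR [0.6176 0.011  0.1325]
footfront [ 0.6072 -0.0016  0.0645]
footL [ 0.6218 -0.0198  0.0645]
footR [0.6253 0.0129 0.0645]
amber front [ 0.6124 -0.0019  0.0645]
wellL [ 0.6158 -0.0224  0.03  ]
wellR [0.6197 0.014  0.03  ]
```

```bash
python3 -c "
import pickle
from h import *
c3=cam('wrist',pickle.load(open('w3.pkl','rb')));c4=cam('wrist',pickle.load(open('w4.pkl','rb')))
lift=.1009-.0365
cx,cy=.4915,-.2512
F={'capTop':(200,383,14),'capBot':(145,236,16),'bright':(105,155,16),'amber':(65,112,16),'amber14':(65,112,14)}
for n,(v3,v4,r) in F.items():
    x=cx-r/1000
    # height where ray meets plane x
    p,d=ray(c3,(240+(616-400)/5,210+v3/5));t=(x-p[0])/d[0];z=(p+t*d)[2]
    p,d=ray(c4,(180+407/4,220+v4/4));t=(z+lift-p[2])/d[2];X=p+t*d
    print(n,'h',z.round(4),'w4 centre x',(X[0]+r/1000).round(4))
"
```

```text
capTop h 0.0692 w4 centre x 0.6179
capBot h 0.0514 w4 centre x 0.6169
bright h 0.0332 w4 centre x 0.6179
amber h 0.0127 w4 centre x 0.6225
amber14 h 0.0074 w4 centre x 0.623
```

The cap-to-band features agree on an upright bottle at x ≈ 0.618. Relative to the well it needs about +1 mm in x and -1 mm in y.

jog_arm(hand=[0.02,0.02,0.02,0.02,0.02], travel=[[0.001,-0.001,-0.014],[0,0,-0.014],[0,0,-0.004],[0,0,-0.004],[0,0,-0.003]], yaw=[0,0,0,0,0])

```text
time_s: 7.8
position: [0.6201, -0.0052, 0.0618]
tool_rot: [[-0.994, 0.106, 0.0], [0.106, 0.994, -0.0], [-0.0, -0.0, -1.0]]
ft_force: [0.2, 0.1, -0.0]
grip_width: 0.0299
gripper_force: 39.8
```

jog_arm(hand=[0.02,0.02,0.02,0.02,0.02], travel=[[0,0,-0.003],[0,0,-0.002],[0,0,-0.001],[0,0,0],[0,0,0]], yaw=[0,0,0,0,0])

```text
time_s: 8.43
position: [0.6199, -0.0052, 0.0558]
tool_rot: [[-0.994, 0.106, -0.0], [0.106, 0.994, -0.0], [0.0, -0.0, -1.0]]
ft_force: [-0.1, -0.2, -1.3]
grip_width: 0.0299
gripper_force: 39.8
```

jog_arm(hand=[0.02,0.02,0.02,0.02,0.02], travel=[[0,0,-0.001],[0,0,-0.001],[0,0,0],[0,0,0],[0,0,0]], yaw=[0,0,0,0,0])

```text
time_s: 9.05
position: [0.62, -0.0053, 0.055]
tool_rot: [[-0.994, 0.106, 0.001], [0.106, 0.994, -0.0], [-0.001, -0.0, -1.0]]
ft_force: [-4.8, -0.5, 8.7]
grip_width: 0.0298
gripper_force: 40.8
```

jog_arm(hand=[0.034,0.04,0.05,0.05,0.05], travel=[[0,0,0],[0,0,0],[0,0,0],[0,0,0],[0,0,0]], yaw=[0,0,0,0,0], grip_force=20)

```text
time_s: 9.68
position: [0.62, -0.0052, 0.0538]
tool_rot: [[-0.994, 0.106, 0.0], [0.106, 0.994, 0.0], [-0.0, 0.0, -1.0]]
ft_force: [-0.8, -0.2, -0.2]
grip_width: 0.0495
gripper_force: 0.0
```

jog_arm(hand=[0.05,0.05,0.05,0.06,0.085], travel=[[0,0,0.03],[0,0,0.055],[0,0,0.06],[-0.04,0,0.01],[-0.04,0,0]], yaw=[0,0,0,0,0])

```text
time_s: 10.3
position: [0.5392, -0.0053, 0.2099]
tool_rot: [[-0.994, 0.105, 0.003], [0.105, 0.994, -0.001], [-0.003, -0.0, -1.0]]
ft_force: [-0.1, -0.1, -0.1]
grip_width: 0.0763
gripper_force: 0.0
```

jog_arm(hand=[0.085,0.085,0.085,0.085,0.085], travel=[[0,0,0],[0,0,0],[0,0,0],[0,0,0],[0,0,0]], yaw=[0,0,0,0,0])

```text
time_s: 10.92
position: [0.5402, -0.0052, 0.2086]
tool_rot: [[-0.994, 0.106, -0.0], [0.106, 0.994, 0.0], [0.0, 0.0, -1.0]]
ft_force: [0.3, -0.4, 0.7]
grip_width: 0.0852
gripper_force: 0.0
```

```bash
python3 snap.py w5; python3 -c "
from h import *
a=cv2.imread('pics/w5.png')
cv2.imwrite('pics/m6.png',crop(a,220,150,200,150,4))
"
```

```text
10.925 [ 0.5402 -0.0052  0.2086] 173.94232385361562 [-2.85183711e-04  8.87073980e-05 -9.99999955e-01]
```

View pics/m6.png

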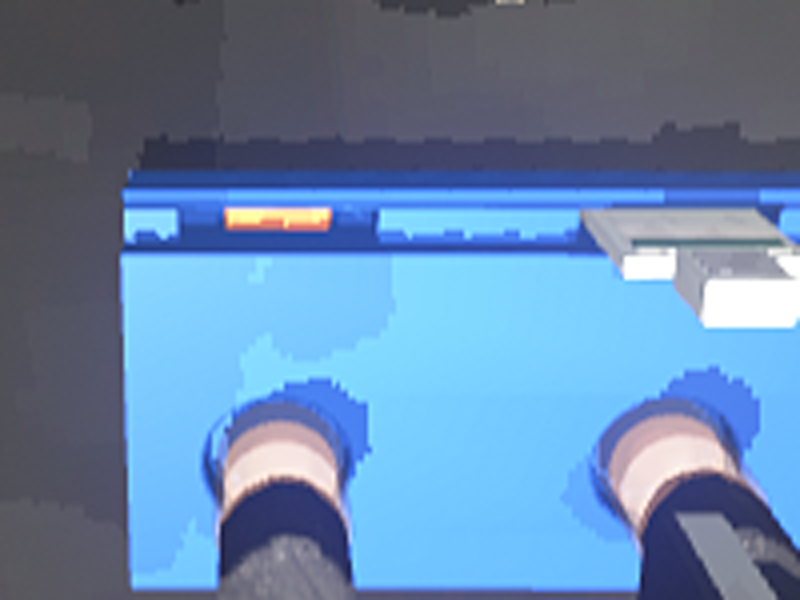

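The bottle stands in the well just like its neighbour. The ejector bar is centred at about full-image (289.6,204.8), and the stand edge is square to the tool. Next I'll compute the slot, the holder and the tool offsets.

```bash
python3 -c "
import pickle
from h import *
c=cam('wrist',pickle.load(open('w5.pkl','rb')))
y=np.radians(-6.05);Rs=np.array([[np.cos(y),-np.sin(y)],[np.sin(y),np.cos(y)]])
w=np.array([.6188,-.0039])
def f(n,u,v,z):
    p=atz(c,(220+u/4,150+v/4),z);print(n,p.round(4),(Rs.T@(p[:2]-w)*1000).round(1))
f('orange front',278.5,207,.014);f('orange back',278.5,231,.014);f('pocketL',180,225,.014);f('pocketR',378,225,.014)
f('face',122,252,.03);f('faceslot',279,251,.03);f('lip back',279,206,.02)
for a,b in [(700,278),(798,281),(800,327),(704,327)]: f('tab n',a,b,.072)
print('slot guess',w+Rs@[-.058,.0003])
# holder angle in dock
d=np.array([.5533-.5458,.3024-.2617]);print('dock yaw sh',np.degrees(np.arctan2(-d[0],d[1])))
for a,b in [((.5241,.2549),(.5354,.3163)),((.5578,.2485),(.5697,.3117)),((.54,.2725),(.5434,.2925)),((.5505,.272),(.5538,.2911))]:
    print(np.degrees(np.arctan2(-(b[0]-a[0]),b[1]-a[1])))
"
```

```text
orange front [0.5585 0.0027 0.014 ] [-60.7   0.2]
orange back [0.5646 0.0021 0.014 ] [-54.5   0.2]
pocketL [ 0.5605 -0.0217  0.014 ] [-56.1 -23.9]
pocketR [0.5656 0.0264 0.014 ] [-56.1  24.6]
face [ 0.5606 -0.0347  0.03  ] [-54.7 -36.7]
faceslot [0.5642 0.0019 0.03  ] [-54.9  -0. ]
lip back [0.5564 0.0029 0.02  ] [-62.8   0.1]
tab n [0.5645 0.0867 0.072 ] [-63.6  84.4]
tab n [0.5672 0.1065 0.072 ] [-62.9 104.3]
tab n [0.5774 0.1071 0.072 ] [-52.9 106. ]
tab n [0.5753 0.0875 0.072 ] [-52.9  86.3]
slot guess [0.56115466 0.00251131]
dock yaw sh -10.441058352771591
-10.427974745225365
-10.663438459542775
-9.64804531609806
-9.802496715245153
```

jog_arm(hand=[0.085,0.085,0.085,0.085,0.085], travel=[[0.0006,0.032,0],[0.0006,0.032,0],[0.0006,0.032,0],[0.0006,0.032,0],[0.0006,0.032,0]], yaw=[-0.165,-0.165,-0.165,-0.165,-0.165])

```text
time_s: 11.6
position: [0.543, 0.1559, 0.2088]
tool_rot: [[-0.593, 0.805, 0.0], [0.805, 0.593, -0.0], [-0.0, -0.0, -1.0]]
ft_force: [0.5, -0.1, 0.0]
grip_width: 0.085
gripper_force: 0.0
```

jog_arm(hand=[0.085,0.085,0.085,0.085,0.085], travel=[[0.0006,0.032,0],[0.0006,0.032,0],[0.0006,0.032,0],[0.0006,0.032,0],[0.0006,0.032,0]], yaw=[-0.165,-0.165,-0.165,-0.165,-0.161])

```text
time_s: 12.22
position: [0.5459, 0.3159, 0.2087]
tool_rot: [[0.185, 0.983, -0.0], [0.983, -0.185, -0.0], [-0.0, -0.0, -1.0]]
ft_force: [-0.2, 0.1, -0.0]
grip_width: 0.0852
gripper_force: 0.0
```

jog_arm(hand=[0.085,0.085,0.085,0.085,0.085], travel=[[0,0,0],[0,0,0],[0,0,0],[0,0,0],[0,0,0]], yaw=[0,0,0,0,0])

```text
time_s: 12.85
position: [0.546, 0.3144, 0.2089]
tool_rot: [[0.18, 0.984, 0.0], [0.984, -0.18, 0.0], [0.0, 0.0, -1.0]]
ft_force: [-0.3, -0.2, -0.1]
grip_width: 0.0849
gripper_force: 0.0
```

```bash
python3 snap.py w6; python3 -c "
import pickle
from h import *
a=cv2.imread('pics/w6.png');c=cam('wrist',pickle.load(open('w6.pkl','rb')))
cv2.imwrite('pics/m7.png',crop(a,210,150,140,120,5))
print(proj(c,[.5468,.2823,.074]),proj(c,[.5468,.2823,.022]))
"
```

```text
12.85 [0.546  0.3144 0.2089] 79.61711245369004 [ 4.06954662e-05  6.81585490e-06 -9.99999999e-01]
[288.30137638 242.77969721] [287.32750571 220.80306785]
```

View pics/m7.png

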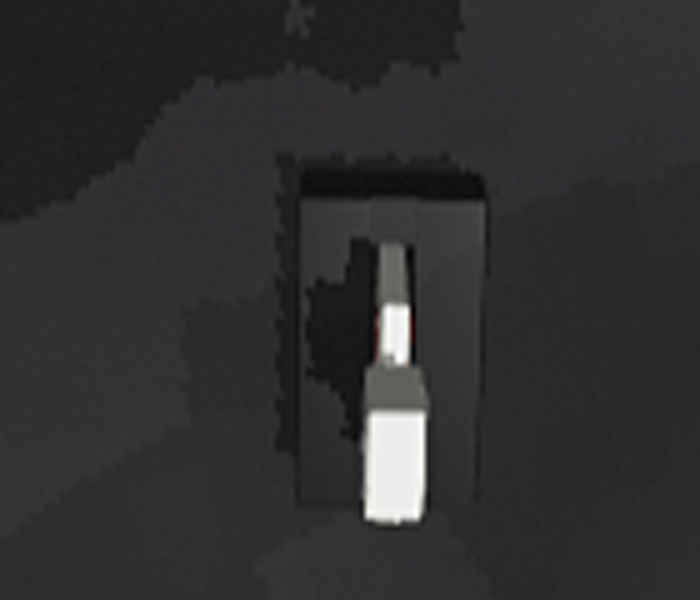

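Tab top centred at (289,243.2), matching the prediction within a pixel, and square to the tool. Descending to grip across the thickness.

jog_arm(hand=[0.05,0.05,0.05,0.05,0.05], travel=[[0.001,-0.0325,0],[0,0,-0.04],[0,0,-0.04],[0,0,-0.04],[0,0,-0.0135]], yaw=[0,0,0,0,0])

```text
time_s: 13.52
position: [0.5461, 0.2819, 0.0733]
tool_rot: [[0.18, 0.984, -0.004], [0.984, -0.18, -0.001], [-0.002, -0.003, -1.0]]
ft_force: [-1.3, -0.6, 0.2]
grip_width: 0.0498
gripper_force: 0.0
```

jog_arm(hand=[0.05,0.05,0.05,0.05,0.05], travel=[[0,0,-0.01],[0,0,-0.005],[0,0,0],[0,0,0],[0,0,0]], yaw=[0,0,0,0,0])

```text
time_s: 14.15
position: [0.5471, 0.2823, 0.0609]
tool_rot: [[0.18, 0.984, 0.001], [0.984, -0.18, 0.0], [0.0, 0.001, -1.0]]
ft_force: [-0.4, 0.7, -0.0]
grip_width: 0.0499
gripper_force: 0.0
```

jog_arm(hand=[0.03,0.02,0.0,0.0,0.0], travel=[[0,0,0],[0,0,0],[0,0,0],[0,0,0],[0,0,0]], yaw=[0,0,0,0,0], grip_force=60)

```text
time_s: 14.78
position: [0.547, 0.2823, 0.0604]
tool_rot: [[0.18, 0.984, 0.0], [0.984, -0.18, 0.0], [0.0, 0.0, -1.0]]
ft_force: [0.3, -0.1, 1.1]
grip_width: 0.0089
gripper_force: 59.2
```

jog_arm(hand=[0,0,0,0,0], travel=[[0,0,0.01],[0,0,0.02],[0,0,0.03],[0,0,0.03],[0,0,0]], yaw=[0,0,0,0,0])

```text
time_s: 15.4
position: [0.5478, 0.2826, 0.1531]
tool_rot: [[0.18, 0.984, 0.005], [0.984, -0.18, 0.001], [0.002, 0.005, -1.0]]
ft_force: [-0.1, -0.3, -1.5]
grip_width: 0.0092
gripper_force: 59.1
```

jog_arm(hand=[0,0,0,0,0], travel=[[0.0027,-0.056,0],[0.0027,-0.056,0],[0.0027,-0.056,0],[0.0027,-0.056,0],[0.0027,-0.056,0]], yaw=[0.015,0.015,0.015,0.015,0.0155])

```text
time_s: 16.02
position: [0.5599, 0.0006, 0.1496]
tool_rot: [[0.105, 0.994, -0.001], [0.994, -0.105, 0.0], [0.0, -0.001, -1.0]]
ft_force: [1.0, 0.4, 0.2]
grip_width: 0.0091
gripper_force: 59.1
```

jog_arm(hand=[0,0,0,0,0], travel=[[0,0,-0.02],[0,0,-0.02],[0,0,0],[0,0,0],[0,0,0]], yaw=[0,0,0,0,0])

```text
time_s: 16.65
position: [0.5607, 0.0024, 0.1111]
tool_rot: [[0.105, 0.994, 0.001], [0.994, -0.105, -0.0], [-0.0, 0.001, -1.0]]
ft_force: [-0.1, 0.7, 0.7]
grip_width: 0.0089
gripper_force: 59.1
```

```bash
python3 snap.py w7; python3 -c "
import pickle
from h import *
a=cv2.imread('pics/w7.png');s=pickle.load(open('w7.pkl','rb'));c=cam('wrist',s)
cv2.imwrite('pics/m8.png',crop(a,200,170,160,120,5)if 0 else crop(a,180,160,200,150,4))
print(proj(c,[.5607,.0026,.014]),proj(c,[.5607,.0026,.03]))
x,y,z=s['position'];print(proj(c,[x,y,z-.0525]),proj(c,[x,y,z+.0135]))
"
```

```text
16.65 [0.5607 0.0024 0.1111] 83.97550574880754 [ 1.26136910e-03 -2.81930817e-04 -9.99999165e-01]
[279.707403   223.12922281] [279.60312798 231.90952266]
[279.46145063 251.26303143] [278.62716591 324.99383949]
```

View pics/m8.png

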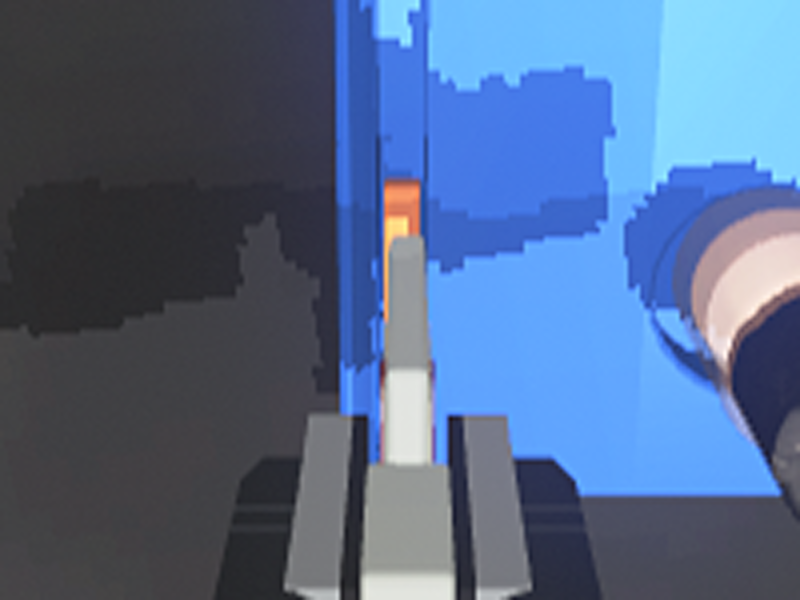

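The plate foot (column 282) hangs just right of the ejector bar (column 280.6), about 0.6 mm too far in +x. I'll work out the error along y too.

```bash
python3 -c "
import pickle
from h import *
c=cam('wrist',pickle.load(open('w7.pkl','rb')))
def f(n,u,v,z): print(n,atz(c,(180+u/4,160+v/4),z).round(4))
f('foot -y end',407.5,238,.0586);f('bar -y end',402.5,180,.014);f('face',428,180,.03);f('lip',378,180,.02);f('stand -y? end +y',600,495,.03)
f('shoulder/tab',410,465,.1026);f('shoulder end',408,367,.1026)
"
```

```text
foot -y end [0.5641 0.0214 0.0586]
bar -y end [0.5627 0.0156 0.014 ]
face [0.5673 0.0203 0.03  ]
lip [0.5589 0.018  0.02  ]
stand -y? end +y [ 0.5909 -0.039   0.03  ]
shoulder/tab [0.5632 0.0111 0.1026]
shoulder end [0.5642 0.0229 0.1026]
```

jog_arm(hand=[0,0,0,0,0], travel=[[-0.0007,0.0015,-0.01],[0,0,-0.015],[0,0,-0.005],[0,0,-0.004],[0,0,-0.003]], yaw=[0,0,0,0,0])

```text
time_s: 17.32
position: [0.5598, 0.0038, 0.0731]
tool_rot: [[0.105, 0.994, 0.0], [0.994, -0.105, -0.0], [-0.0, 0.0, -1.0]]
ft_force: [-0.6, -0.1, 0.3]
grip_width: 0.0088
gripper_force: 59.1
```

jog_arm(hand=[0,0,0,0,0], travel=[[0,0,-0.002],[0,0,-0.002],[0,0,-0.002],[0,0,0],[0,0,0]], yaw=[0,0,0,0,0])

```text
time_s: 17.95
position: [0.5598, 0.0038, 0.0674]
tool_rot: [[0.105, 0.994, 0.0], [0.994, -0.105, -0.0], [0.0, 0.0, -1.0]]
ft_force: [-0.2, -0.1, 0.9]
grip_width: 0.0086
gripper_force: 59.1
```

The foot is in the pocket with no side force, so I'll press against the spring.

jog_arm(hand=[0,0,0,0,0], travel=[[0,0,-0.002],[0,0,-0.002],[0,0,-0.002],[0,0,-0.001],[0,0,0]], yaw=[0,0,0,0,0])

```text
time_s: 18.58
position: [0.5599, 0.0038, 0.0604]
tool_rot: [[0.105, 0.994, 0.0], [0.994, -0.105, -0.0], [-0.0, 0.0, -1.0]]
ft_force: [-0.4, 0.3, 4.6]
grip_width: 0.0093
gripper_force: 59.7
```

jog_arm(hand=[0,0,0,0,0], travel=[[0,0,-0.001],[0,0,-0.001],[0,0,0],[0,0,0],[0,0,0]], yaw=[0,0,0,0,0])

```text
time_s: 19.2
position: [0.5599, 0.0038, 0.0585]
tool_rot: [[0.105, 0.994, 0.001], [0.994, -0.105, -0.0], [-0.0, 0.001, -1.0]]
ft_force: [-0.2, 0.1, 5.8]
grip_width: 0.0091
gripper_force: 60.1
```

Force 5.8 N, almost home. I'll press on to the solid stop.

jog_arm(hand=[0,0,0,0,0], travel=[[0,0,-0.0007],[0,0,-0.0007],[0,0,0],[0,0,0],[0,0,0]], yaw=[0,0,0,0,0])

```text
time_s: 19.82
position: [0.5601, 0.0037, 0.0583]
tool_rot: [[0.105, 0.994, 0.002], [0.994, -0.105, -0.0], [-0.0, 0.002, -1.0]]
ft_force: [-2.8, 1.0, 16.3]
grip_width: 0.0094
gripper_force: 61.7
```

```bash
python3 snap.py w8; python3 -c "
from h import *
a=cv2.imread('pics/w8.png');t=env.get_image('scene')[:,:,::-1]
cv2.imwrite('pics/m9.png',np.vstack([crop(a,160,170,260,110,3),crop(t,230,195,195,67,4)[:270,:780]]))
s=env.observe();print(s['ft_force'],s['position'])
"
```

```text
19.825 [0.5601 0.0037 0.0583] 83.9605458591963 [ 1.59280213e-03 -4.27380564e-04 -9.99998640e-01]
[-3.18376899  1.46314038 16.17483229] [0.56006514 0.00375507 0.05824459]
```

View pics/m9.png

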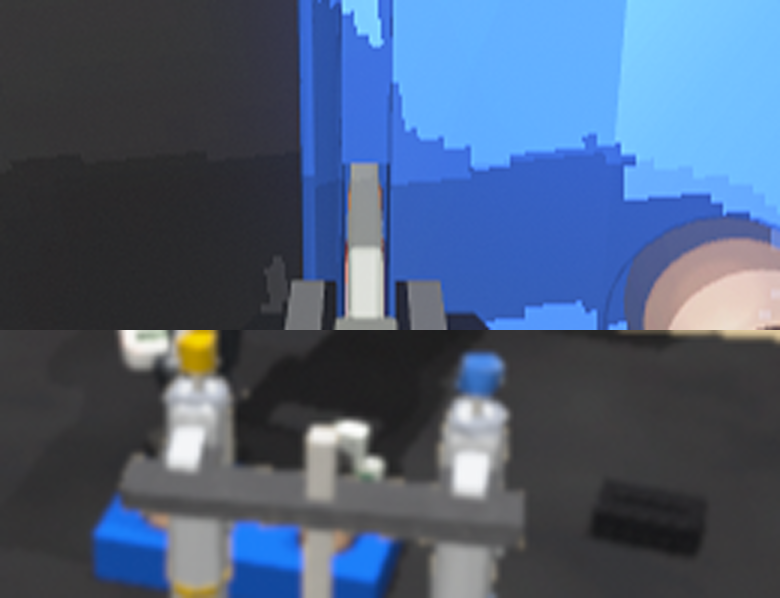

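The holder sits in the pocket between the lip (crop x≈343) and the face (x≈389), on its solid stop. The bottle is seated in the well and clear of the fingers. Handing in.

```bash
python3 -c "
from rig import env
print(env.close_job())"
```

```text
the job is handed in; nothing more can be done
None
```

I handed the job in at about 20 s of the 53 s, with no verdict shown: the bottle stands released in the well, and the label holder is held pressed onto its solid stop at about 16 N push and 60 N grip.

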